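Draw the rolling pin out of its storage tube and lay it in the cradle

ROBOT

A 6-joint arm with a two-finger parallel gripper is mounted at the origin on a cart in front of the work surface, level with it; the furniture and walls round the work are solid. World frame = base frame: x ahead of the robot, y to its left, z up, the work surface at z = 0. Lengths are in m, angles in degrees, forces in N, time in s.
With the tool pointing down it reaches from about 0.4 to 0.825 m from the base axis. Payload 7 kg.
Tool frame: the origin (TCP) lies on the front face of the gripper's body, between the roots of the fingers; the fingertips stand 66 mm ahead of it and the grasp point (between the pads) lies 47 mm ahead of it; z points along the fingers, y is the line along which they close (so a half turn about z gives the same grasp; the last joint's range is limited). The gripper opens to 88 mm and grips with 3 to 60 N. Pads are 19 mm wide; open, the fingers measure 130 mm over their backs; the gripper's body (78 mm by 193 mm) begins 47 mm behind the grasp point.
Start: joints at [-52.936, 20.546, 0.682, 0, -70.136, -16.507], TCP at [0.237, -0.632, 0.292] pointing down, gripper open.
Joint ranges: [-176.03, 176.03], [-82.01, 121.73], [-58.28, 71.71], [-173.87, 95.51], [-174.79, -0.11], [-173.66, 173.66]. Speed limits (degrees/s): [136.94, 136.94, 172.46, 180, 180, 180].

INTERFACE

Orientations are given as [roll, pitch, yaw] about the fixed x, y, z axes, in that order (R = Rz(yaw) Ry(pitch) Rx(roll)).
In Python, from plant import ctrl gives the robot as it stands.
- The arm moves only by the tool send_rows, never from a script. Its argument "deltas" is a list of rows, each a list of 2 entries, a list of its own where there are three numbers: the shift along the tool's x, y, z each as a share of 800 mm, from -1 to 1, then the turn about the tool's z as a share of 90 degrees, from -1 to 1. A call has exactly 5 rows; each row is the pose to reach, as a shift and turn from the pose commanded when the call began, along the tool's axes at that moment; what a row does not reach only later rows make up. A row lasts 1/12 s, in which the tool goes at most 41.7 mm and 7.16 degrees, less where a joint would pass 70% of its speed; a pose out of reach is approached as far as the arm can. A call with a number of a shift or a turn outside -1 to 1 is refused whole. A call with a gripper value outside its range is refused whole. "gripper" is the opening, from 0 (shut) to 1 (fully open), set as the call begins (left out, the last holds). The fingers move at their own pace and stop on an object; the grip force is fixed at half the most. Time passes only in rows, so rows that repeat a pose let the fingers close, or fill a call up. It gives the time, the measured TCP pose, the force, the opening and the grip force at its end, in the units of the state.
- ctrl.get_obs(): the state, without advancing time (a new reading comes with each control period).
- ctrl.snapshot(name): name is "side" or "top"; returns a dict with "color" (384x512x3 uint8, red, green, blue), "vertical_fov" (degrees; the focal length in pixels is half the picture's height over the tangent of half this angle, whatever the lens; pixels are square), "cx", "cy" (the principal point, pixels), "rvec" (rotation vector, rad) and "tvec" (3), from world to camera coordinates, as OpenCV has them. Camera axes: x right, y down, z forward; pixel columns grow to the right and rows downward; lengths in m; the calibration is good to about 2 mm. A picture is of the moment at which its call begins. There is no depth.
- ctrl.close_job(): hands the job in; it is judged then, once.
Trained networks look in a picture, given as the dict that the camera call returned (one of the last four; its "shot" number tells which), for a name from the list of things; names that differ only in an ending like _2 or _b are one class to them, and where a whole thing is asked for, a point or a joint stands for the part that bears it (a point fixed in the world has none). Each returns a list of dicts, best first, with "conf" (0 to 1); they miss things now and then, are a little off and sometimes report something else, mostly with a low value. They report only what shows in the picture. A call takes as long as a camera call.
- ctrl.boxes_of(picture, thing): "xy" ([column, row] as shares, 0 to 1, of the picture: columns of its width, rows of its height, amid what is visible of it).
- ctrl.cut_out(picture, thing): "pixels" (384x512 bool, what is visible of it) and "xy" ([column, row] as shares, 0 to 1, of the picture: columns of its width, rows of its height, amid what is visible of it).
The state is a dict: "clock": time; "joint_pos": joint angles; "qvel": joint speeds; "tau": joint torques, N m; "tool_pos": TCP position; "orientation": TCP orientation; "force": force on the tool from outside, world axes, zero at the start; "moment": the same for the moment, N m; "opening": finger opening in m; "gripper_force": force on a finger pad.
Only numpy, scipy, OpenCV 4.12 (cv2) and the standard library are available. Lean on these libraries where they do the work, as an engineer would, in place of code of your own. Each camera call takes 0.05 s, during which the arm holds its last target. There are 200 camera calls.

TASK

Draw the slim wooden rolling pin lengthwise out of its horizontal storage tube and right through the blue wiper collar in front of it; the gap between tube and collar is short, so pull a little at a time and take fresh grips. Then lay the pin gently across both V-rests of the wooden cradle, centred so that it sticks out about equally at both ends, and let go. Do not let it fall on the table, and leave the other things alone.

Things in the scene. Friction and masses are not known exactly. Their poses are not given: they have to be found in the camera images.
- pin_center (a point): Centre of the slim plain wooden rolling pin, a loose round rod 200 mm long, 22 mm in diameter, about 0.1 kg, a thin red band near each end. Its y axis runs along the pin, +y to the end that comes out first. At the start that end stands 42 to 58 mm out of the tube; the rest lies on the bottom of the bore and slides easily (no catch, no spring).
- stand: Fixed storage stand. Origin on the table under the mouth of the aluminium tube; x across, +y along the tube the way the pin is drawn out, z up. The tube (outer diameter 38, bore 28 mm, level, axis 60 mm above the table) runs from its closed end at y = -168 mm to its mouth at y = 0. Wooden foot 80 mm wide, 10 mm thick, from y = -173 to 117 mm.
- tube_mouth (a point): Centre of the tube's open mouth on the bore axis, 60 mm above the table; axes as the stand's. The 80 mm from here to the blue collar is open from above and both sides.
- collar_center (a point): Centre of the blue wiper collar, a sleeve on a post, open at both ends, in line with the tube, 95 mm in front of its mouth (from 80 to 110 mm); outer diameter 45 mm, bore 32 mm; axes as the stand's.
- cradle_seat (a point): Where the pin's centre lies when it rests centred in the fixed wooden cradle, 52 mm above the table; y axis along the lying pin (either way round is right), z up. Two upright V-rests (90 degree notches, 12 mm thick, 75 mm wide, tops 65 mm above the table) stand 81 mm to either side along y, with 150 mm free between them; foot 80 x 200 x 8 mm.
- pastry_brush: Bystander: loose pastry brush, 34x205x14 mm, lying flat; origin under its centre.
- scraper: Bystander: loose orange dough scraper, 34x60x10 mm, flat; origin under its centre.
- timer: Bystander: loose white kitchen timer with red knob, 66 mm wide, 46 mm high; origin under its centre.
- pin: The same rolling pin; origin and axes as pin_center.
- cradle: The same cradle; origin on the table under cradle_seat, same axes.

How it is judged (in metres and radians):
On the way, in this order (a step that is already met when the one before it is completed fails the run):
1. the pin is drawn part-way: its middle is at least 60 mm in front of the tube mouth, the pin running through the blue collar along the common axis (y of pin_center in the frame of stand between 0.06 and 0.2 m and x of pin_center in the frame of stand between -0.015 and 0.015 m and z of pin_center in the frame of stand between 0.045 and 0.075 m and angle between the y axis of pin_center and the y axis of stand, either way round below 0.15 rad), for 0.1 s.
2. the pin is right out beyond the collar (its rear end past the collar's front) (y of pin_center in the frame of stand above 0.21 m), for 0.1 s.
At the end, for the whole second after the job is handed in: The pin rests in both V-rests of the cradle, released and still: its centre within 20 mm of the cradle's centre lengthwise, 6 mm crosswise and 6 mm in height, and its axis within 0.08 rad of the cradle's (horizontal distance between pin_center and cradle_seat below 0.02 m and x of pin_center in the frame of cradle_seat between -0.006 and 0.006 m and z of pin_center in the frame of cradle_seat between -0.006 and 0.006 m and angle between the y axis of pin_center and the y axis of cradle_seat, either way round below 0.08 rad and linear speed of pin below 0.02 m/s and contact force between the fingers and pin below 0.1 N); the robot touches nothing.
It fails at once if the pin falls: its centre comes lower than 30 mm above the table (height (world z) of pin_center below 0.03 m).
It fails at once if the pin is dropped: let go beyond the collar while more than 15 mm above the height at which it rests in the cradle (y of pin_center in the frame of stand above 0.21 m and z of pin_center in the frame of cradle_seat above 0.015 m and contact force between the fingers and pin below 0.1 N).
It fails at once if the pin is pressed hard on the cradle (more than 150 N) (contact force between pin and cradle above 150 N).
It fails at once if another thing on the table is moved by more than 20 mm (distance of any of pastry_brush, scraper, timer from where it was at the start of the episode above 0.02 m).
It also fails if it takes over 72 s, if anything falls off the work surface, if the arm or the gripper's body presses on something with over 40 N, if the wrist force passes 120 N, or if a joint passes its speed limit or range.

## Working session

There is one attempt and no reset: what is moved stays moved. The work goes in short steps, Python scripts to look and compute and a tool call to move; the robot and the scene stay as the last step left them, time stands still between calls to the robot, and variables do not carry over. Pictures are saved under pics/ and viewed, at most 13 in all, crops included, and the job is handed in when it is done.

Besides the shell and the picture viewer there is one more tool, called after "Call:" as name(argument=value, ...) on one line, values as JSON. send_rows: Moves the arm, as the interface text tells. Shift numbers are shares of 800 mm and turn numbers shares of 90 degrees, none past 1 either way. Its arguments: {"type":"object","properties":{"deltas":{"type":"array","items":{"type":"array"}},"gripper":{"type":"number"}},"required":["deltas"]}

```bash
mkdir -p pics
cat > h.py <<'E'
import numpy as np, cv2
from scipy.spatial.transform import Rotation as Ro
from plant import ctrl
def cam(p):
    h,w=p["color"].shape[:2]; f=h/2/np.tan(np.radians(p["vertical_fov"])/2)
    K=np.array([[f,0,p["cx"]],[0,f,p["cy"]],[0,0,1]]); R=cv2.Rodrigues(np.array(p["rvec"],float))[0]
    return K,R,np.array(p["tvec"],float).ravel()
def ray(p,uv,z):
    K,R,t=cam(p); c=-R.T@t; d=R.T@np.linalg.solve(K,[uv[0],uv[1],1]); return c+d*(z-c[2])/d[2]
def proj(p,X):
    K,R,t=cam(p); q=(np.atleast_2d(X)@R.T+t)@K.T; return q[:,:2]/q[:,2:]
def px(d): return np.array(d["xy"])*[512,384]
E
cat > a.py <<'E'
from h import *
np.set_printoptions(precision=4,suppress=True)
o=ctrl.get_obs(); print(o)
for n in ("side","top"):
    p=ctrl.snapshot(n); cv2.imwrite(f"pics/{n}0.png",p["color"][...,::-1])
    K,R,t=cam(p); print(n,{k:v for k,v in p.items() if k!="color"},"pos",-R.T@t)
    for th,z in (("pin",.057),("pin_center",.057),("stand",0),("tube_mouth",.06),("collar_center",.06),("cradle_seat",.052),("cradle",0.0),("pastry_brush",.01),("scraper",.01),("timer",.03)):
        for d in ctrl.boxes_of(p,th)[:2]: print(th,round(d["conf"],2),px(d),ray(p,px(d),z))
E
python3 a.py
```

```text
{'clock': 0.0, 'joint_pos': array([-52.9355,  20.5909,   0.6321,  -0.0198, -70.1354, -16.5056]), 'qvel': array([-0.0335, -0.0302,  0.0083, -0.0036, -0.0362,  0.027 ]), 'tau': array([  0.0019, -58.2712,  29.3066,   6.9973,   0.0071,  -0.0002]), 'tool_pos': array([ 0.2369, -0.6317,  0.2912]), 'orientation': array([ 179.9045,   -0.0089, -159.4478]), 'force': array([ 0.7145, -0.0778, -0.3491]), 'moment': array([ 0.0141, -0.0663, -0.0218]), 'gripper_force': 0.0, 'opening': 0.08776799450667398}
side {'vertical_fov': 57.028312608484384, 'cx': 258.099230841886, 'cy': 196.61915170801302, 'rvec': array([ 0.506 , -2.6081,  1.3746]), 'tvec': array([0.5337, 0.1168, 0.8524]), 'shot': 1} pos [0.2805 0.7898 0.568 ]
pin 0.49 [295.424 163.584] [ 0.4974 -0.1068  0.057 ]
pin_center 0.54 [296.8064 163.2   ] [ 0.4943 -0.1107  0.057 ]
pin_center 0.47 [298.2912 175.104 ] [ 0.4715 -0.0466  0.057 ]
stand 0.73 [298.5984 173.9904] [ 0.4938 -0.1468  0.    ]
tube_mouth 0.9 [297.216  176.2944] [ 0.4714 -0.0344  0.06  ]
collar_center 0.62 [299.6224 174.6816] [ 0.4676 -0.0454  0.06  ]
cradle_seat 0.88 [223.6928 306.
[... 409 characters left out ...]
19, 0.5239, 1.0379]), 'shot': 2} pos [0.4467 0.1223 1.0745]
pin 0.55 [331.8784 204.7872] [ 0.4896 -0.0708  0.057 ]
pin_center 0.54 [334.2848 205.0176] [ 0.489 -0.077  0.057]
stand 0.59 [353.4848 203.4048] [ 0.4956 -0.1404  0.    ]
tube_mouth 0.68 [354.0992 203.0976] [ 0.4936 -0.1273  0.06  ]
collar_center 0.79 [352.9216 203.712 ] [ 0.492  -0.1243  0.06  ]
cradle_seat 0.97 [161.1776 204.7872] [0.4911 0.3714 0.052 ]
cradle 0.88 [160.9216 204.096 ] [0.4953 0.3848 0.    ]
pastry_brush 0.84 [242.1248 246.4128] [0.3806 0.1625 0.01  ]
scraper 0.64 [354.816 204.096] [ 0.4932 -0.1415  0.01  ]
scraper 0.61 [253.4912 154.9056] [0.6283 0.1314 0.01  ]
timer 0.94 [205.4144 148.6848] [0.6422 0.2601 0.03  ]
```

View pics/top0.png

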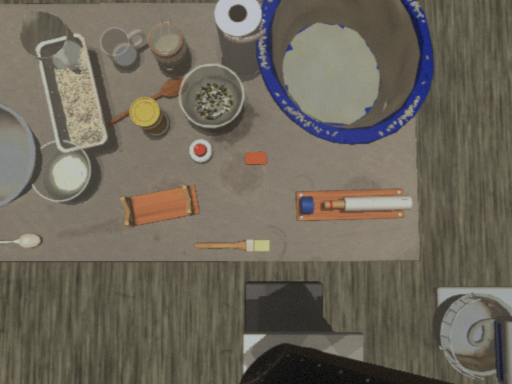

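View pics/side0.png

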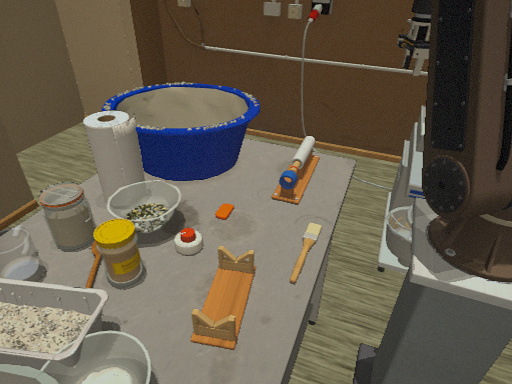

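Top view: the stand runs almost along y, with its foot at columns 297–404 around row 204, the collar at (307,205) and the pin stub at about (333,205). The cradle spans columns 122–198 around row 205 and is tilted a few degrees. Next I'll refine these poses from masks.

```bash
cat > b.py <<'E'
from h import *
np.set_printoptions(precision=4,suppress=True)
p=ctrl.snapshot("top"); im=p["color"]
for th,z,mx in (("stand",.010,(285,420)),("cradle",.008,(110,210))):
    hsv=cv2.cvtColor(im,cv2.COLOR_RGB2HSV); m=((hsv[...,0]<16)&(hsv[...,1]>110)&(hsv[...,2]>60)).astype(np.uint8)
    roi=np.zeros_like(m); roi[178:235,mx[0]:mx[1]]=1; m&=roi
    n,l,s,c=cv2.connectedComponentsWithStats(m); 
    pts=np.argwhere(m)[:,::-1]
    keep=np.isin(l[pts[:,1],pts[:,0]],[i for i in range(1,n) if s[i,4]>15]); pts=pts[keep]
    W=np.array([ray(p,q,z)[:2] for q in pts])
    r=cv2.minAreaRect((W*1000).astype(np.float32)); print(th,"foot rect mm",r, cv2.boxPoints(r).round(1).tolist())
    for d in ctrl.cut_out(p,th)[:1]:
        q=np.argwhere(d["pixels"])[:,::-1]; print(" mask",d["conf"],len(q),cv2.minAreaRect(q.astype(np.float32)), cv2.minAreaRect(pts.astype(np.float32)))
a=cv2.resize(im[180:230,285:420],None,fx=5.9,fy=5.9,interpolation=cv2.INTER_CUBIC)
b=cv2.resize(im[178:232,110:210],None,fx=5.5,fy=5.5,interpolation=cv2.INTER_CUBIC)
W=np.zeros((a.shape[0]+b.shape[0],800,3),np.uint8); W[:a.shape[0],:a.shape[1]]=a[:,:800]; W[a.shape[0]:,:b.shape[1]]=b
cv2.imwrite("pics/c.png",W[...,::-1]); print(W.shape,a.shape)
E
python3 b.py
```

```text
stand foot rect mm ((492.47027587890625, -126.97169494628906), (78.77301788330078, 287.0755310058594), 1.5251227617263794) [[449.29998779296875, 15.5], [456.8999938964844, -271.5], [535.7000122070312, -269.3999938964844], [528.0, 17.600000381469727]]
 mask 0.71 3101 ((353.12921142578125, 204.07171630859375), (30.227201461791992, 115.88866424560547), 88.78113555908203) ((349.45330810546875, 204.43423461914062), (29.21086883544922, 106.65398406982422), 88.2901840209961)
cradle foot rect mm ((490.91876220703125, 384.6129455566406), (79.16268920898438, 200.96185302734375), 10.641524314880371) [[433.5, 476.1000061035156], [470.6000061035156, 278.6000061035156], [548.4000244140625, 293.20001220703125], [511.29998779296875, 490.70001220703125]]
 mask 0.73 2149 ((158.96173095703125, 205.17396545410156), (30.265382766723633, 75.35940551757812), 79.2156982421875) ((160.14552307128906, 205.63894653320312), (29.095932006835938, 74.42384338378906), 79.2156982421875)
(592, 800, 3) (295, 796, 3)
```

View pics/c.png

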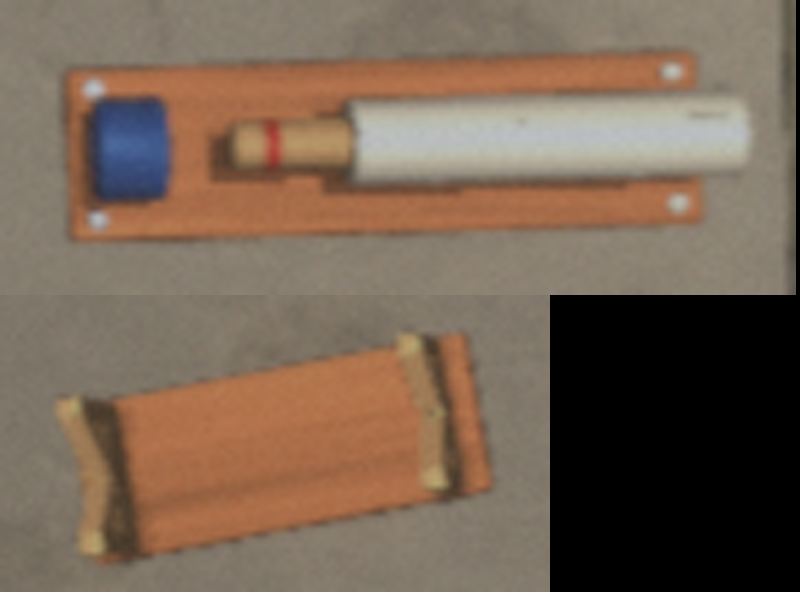

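Poses found:
- **Stand:** yaw +1.5°, mouth at about (0.4917, -0.099).
- **Pin:** sticks out about 47 mm.
- **Cradle:** centre at about (0.491, 0.3846), axis at 100.6°.

I'm moving above the gap now.

```bash
cat > go.py <<'E'
import sys; from h import *
# usage: go.py stand|cradle x y graspz(mm)  -> shift/turn numbers from the measured pose
F={"stand":((491.7,-99.0),1.52),"cradle":((490.9,384.6),10.64)}
c,a=F[sys.argv[1]]; x,y,z=map(float,sys.argv[2:5]); o=ctrl.get_obs()
t=np.append(np.array(c)+Ro.from_euler("z",a,degrees=True).as_matrix()[:2,:2]@[x,y],z+47)
R=Ro.from_euler("xyz",o["orientation"],degrees=True).as_matrix()
d=R.T@(t-1000*o["tool_pos"]); turn=-((-90+a-o["orientation"][2]+180)%360-180)
print("mm",d.round(1),"deg",round(turn,2),"| share",(d/800).round(4),round(turn/90,4),"clock",o["clock"],"F",o["force"].round(1),"open",round(o["opening"],4))
E
echo ok
```

```text
ok
```

Call:
send_rows(deltas=[[[-0.543, 0.545, 0.05], -0.788], [[-0.543, 0.545, 0.05], -0.788], [[-0.543, 0.545, 0.05], -0.788], [[-0.543, 0.545, 0.05], -0.788], [[-0.543, 0.545, 0.05], -0.788]], gripper=0.6)

```text
clock: 1.67
tool_pos: [0.323, -0.4409, 0.2786]
orientation: [-180.0, -0.0, -123.3]
force: [1.2, -1.1, -1.0]
opening: 0.0596
gripper_force: 0.0
```

```bash
python3 go.py stand 0 28 200
```

```text
mm [-401.4   62.7   31.5] deg -34.83 | share [-0.5018  0.0784  0.0394] -0.3869 clock 1.6667 F [ 1.2 -1.1 -1. ] open 0.0596
```

Call:
send_rows(deltas=[[[-0.5, 0.078, 0.039], -0.387], [[-0.5, 0.078, 0.039], -0.387], [[-0.5, 0.078, 0.039], -0.387], [[-0.5, 0.078, 0.039], -0.387], [[-0.5, 0.078, 0.039], -0.387]])

```text
clock: 2.08
tool_pos: [0.4101, -0.2521, 0.2629]
orientation: [-179.9, -0.0, -88.4]
force: [1.6, -0.4, 0.1]
opening: 0.0527
gripper_force: 0.0
```

```bash
python3 go.py stand 0 28 150
```

```text
mm [-178.9  -85.7   66. ] deg 0.04 | share [-0.2236 -0.1071  0.0825] 0.0005 clock 2.0833 F [ 1.6 -0.4  0.1] open 0.0527
```

Call:
send_rows(deltas=[[[-0.224, -0.107, 0.082], 0], [[-0.224, -0.107, 0.082], 0], [[-0.224, -0.107, 0.082], 0], [[-0.224, -0.107, 0.082], 0], [[-0.224, -0.107, 0.082], 0]])

```text
clock: 2.5
tool_pos: [0.4917, -0.0717, 0.1972]
orientation: [-179.9, 0.0, -88.8]
force: [1.7, -0.2, -0.0]
opening: 0.0527
gripper_force: 0.0
```

```bash
cat > pic.py <<'E'
import sys; from h import *
p=ctrl.snapshot("side"); im=p["color"]; c0,r0,c1,r1=map(int,sys.argv[2:6]); 
g=cv2.resize(im[r0:r1,c0:c1],None,fx=600/(r1-r0),fy=600/(r1-r0),interpolation=cv2.INTER_CUBIC)[:,:800]
cv2.imwrite(f"pics/{sys.argv[1]}.png",g[...,::-1])
E
python3 go.py stand 0 28 57
```

```text
mm [-0.7  0.9 93.2] deg -0.3 | share [-0.0009  0.0011  0.1166] -0.0034 clock 2.5 F [ 1.7 -0.2 -0. ] open 0.0527
```

Call:
send_rows(deltas=[[[0, 0, 0.03], 0], [[0, 0, 0.06], 0], [[0, 0, 0.085], 0], [[0, 0, 0.105], 0], [[0, 0, 0.116], 0]])

```text
clock: 2.92
tool_pos: [0.4904, -0.0737, 0.1027]
orientation: [179.9, -0.0, -88.8]
force: [0.8, -1.5, 0.7]
opening: 0.0527
gripper_force: 0.0
```

```bash
python3 pic.py s1 260 110 340 210; python3 go.py stand 0 28 57
```

```text
mm [-2.8 -1.  -2. ] deg -0.34 | share [-0.0035 -0.0012 -0.0025] -0.0038 clock 2.9667 F [-0.8 -0.3 -0.8] open 0.0527
```

View pics/s1.png

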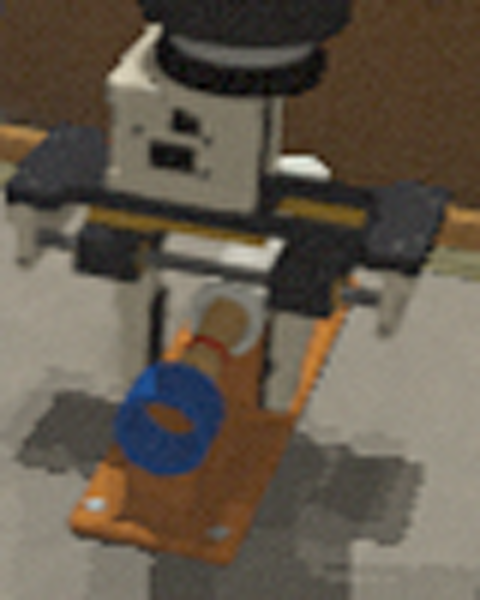

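The side view shows the fingers straddling the pin between the tube mouth and the blue collar. I'm closing, then pulling.

Call:
send_rows(deltas=[[[-0.003, -0.001, -0.002], -0.004], [[-0.003, -0.001, -0.002], -0.004], [[-0.003, -0.001, -0.002], -0.004], [[-0.003, -0.001, -0.002], -0.004], [[-0.003, -0.001, -0.002], -0.004]], gripper=0)

```text
clock: 3.38
tool_pos: [0.4924, -0.0713, 0.107]
orientation: [-179.9, 0.0, -88.4]
force: [0.4, -0.6, -0.9]
opening: 0.0248
gripper_force: 0.0
```

```bash
python3 go.py stand 0 61 57
```

```text
mm [-33.3   1.4   3. ] deg 0.03 | share [-0.0416  0.0017  0.0037] 0.0004 clock 3.3833 F [ 0.4 -0.6 -0.9] open 0.0248
```

Call:
send_rows(deltas=[[[0, 0, 0], 0], [[0, 0, 0], 0], [[0, 0, 0], 0], [[0, 0, 0], 0], [[0, 0, 0], 0]])

```text
clock: 3.8
tool_pos: [0.4923, -0.0712, 0.1064]
orientation: [-180.0, 0.0, -88.4]
force: [-0.5, 1.6, 3.2]
opening: 0.0212
gripper_force: 30.0
```

```bash
python3 go.py stand 0 61 57
```

```text
mm [-33.2   1.3   2.4] deg 0.05 | share [-0.0415  0.0016  0.003 ] 0.0005 clock 3.8 F [-0.5  1.6  3.2] open 0.0212
```

Call:
send_rows(deltas=[[[-0.008, 0, 0.001], 0], [[-0.018, 0, 0.0015], 0], [[-0.028, 0, 0.0015], 0], [[-0.036, 0, 0.0015], 0], [[-0.041, 0, 0.0015], 0]])

```text
clock: 4.22
tool_pos: [0.4909, -0.0375, 0.1048]
orientation: [180.0, -0.0, -88.4]
force: [-1.1, -2.4, 3.0]
opening: 0.0214
gripper_force: 30.0
```

Call:
send_rows(deltas=[[[0, 0, 0], 0], [[0, 0, 0], 0], [[0, 0, 0], 0], [[0, 0, 0], 0], [[0, 0, 0], 0]], gripper=0.5)

```text
clock: 4.63
tool_pos: [0.4909, -0.0387, 0.1047]
orientation: [180.0, 0.0, -88.5]
force: [-0.0, 0.2, 0.1]
opening: 0.0425
gripper_force: 0.0
```

```bash
python3 go.py stand 0 22 57
```

```text
mm [38.3  0.9  0.7] deg 0.02 | share [0.0479 0.0011 0.0009] 0.0002 clock 4.6333 F [-0.   0.2  0.1] open 0.0425
```

Call:
send_rows(deltas=[[[0.01, 0.001, 0], 0], [[0.022, 0.001, 0], 0], [[0.034, 0.001, 0], 0], [[0.044, 0.001, 0], 0], [[0.048, 0.001, 0], 0]])

```text
clock: 5.05
tool_pos: [0.4912, -0.0784, 0.1048]
orientation: [180.0, -0.0, -88.5]
force: [0.0, -0.2, 1.1]
opening: 0.0433
gripper_force: 0.0
```

Call:
send_rows(deltas=[[[0, 0, 0], 0], [[0, 0, 0], 0], [[0, 0, 0], 0], [[0, 0, 0], 0], [[0, 0, 0], 0]], gripper=0)

```text
clock: 5.47
tool_pos: [0.4915, -0.0766, 0.105]
orientation: [-180.0, -0.0, -88.4]
force: [0.7, 0.3, 0.1]
opening: 0.0211
gripper_force: 30.0
```

Call:
send_rows(deltas=[[[0, 0, 0], 0], [[0, 0, 0], 0], [[0, 0, 0], 0], [[0, 0, 0], 0], [[0, 0, 0], 0]])

```text
clock: 5.88
tool_pos: [0.4915, -0.0768, 0.105]
orientation: [-180.0, 0.0, -88.4]
force: [0.8, 0.8, -0.1]
opening: 0.0213
gripper_force: 30.0
```

```bash
python3 go.py stand 0 61 57
```

```text
mm [-38.8   0.4   1. ] deg 0.05 | share [-0.0485  0.0004  0.0012] 0.0005 clock 5.8833 F [ 0.8  0.8 -0.1] open 0.0213
```

Call:
send_rows(deltas=[[[-0.008, 0, 0], 0], [[-0.02, 0, 0], 0], [[-0.032, 0, 0], 0], [[-0.042, 0, 0], 0], [[-0.048, 0, 0], 0]])

```text
clock: 6.3
tool_pos: [0.4901, -0.0372, 0.1049]
orientation: [180.0, 0.0, -88.4]
force: [0.3, -0.0, -1.3]
opening: 0.0212
gripper_force: 30.0
```

```bash
python3 pic.py s2 260 110 340 210; python3 go.py stand 0 61 57
```

```text
mm [1.1 0.1 0.9] deg 0.11 | share [0.0014 0.0001 0.0011] 0.0012 clock 6.35 F [ 0.2  1.9 -0.6] open 0.0216
```

View pics/s2.png

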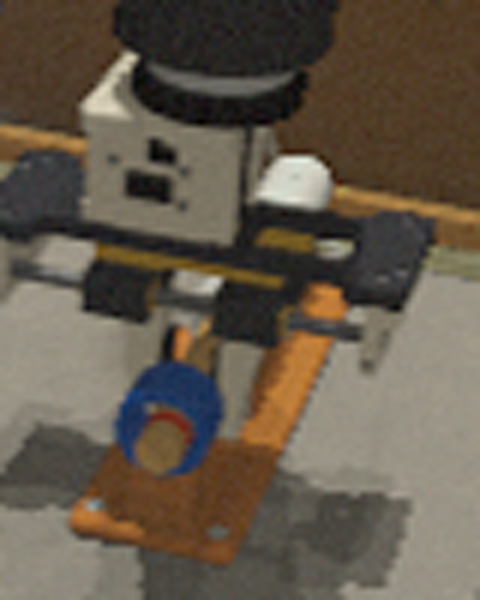

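The pin's tip with its red band shows in the collar, at about (165,440) in the crop, so it is threading cleanly. Two more strokes follow.

Call:
send_rows(deltas=[[[0, 0, 0], 0], [[0, 0, 0], 0], [[0, 0, 0], 0], [[0, 0, 0], 0], [[0, 0, 0], 0]], gripper=0.5)

```text
clock: 6.77
tool_pos: [0.4902, -0.0388, 0.1049]
orientation: [180.0, -0.0, -88.5]
force: [-0.4, 0.4, -0.4]
opening: 0.043
gripper_force: 0.0
```

Call:
send_rows(deltas=[[[0.01, 0, 0], 0], [[0.022, 0, 0], 0], [[0.034, 0, 0], 0], [[0.044, 0, 0], 0], [[0.048, 0, 0], 0]])

```text
clock: 7.18
tool_pos: [0.4912, -0.0784, 0.1048]
orientation: [180.0, -0.0, -88.5]
force: [0.3, 0.7, 0.6]
opening: 0.0438
gripper_force: 0.0
```

Call:
send_rows(deltas=[[[0, 0, 0], 0], [[0, 0, 0], 0], [[0, 0, 0], 0], [[0, 0, 0], 0], [[0, 0, 0], 0]], gripper=0)

```text
clock: 7.6
tool_pos: [0.4915, -0.0766, 0.105]
orientation: [-180.0, -0.0, -88.4]
force: [0.7, -0.5, -0.7]
opening: 0.021
gripper_force: 30.0
```

Call:
send_rows(deltas=[[[0, 0, 0], 0], [[0, 0, 0], 0], [[-0.005, 0, 0], 0], [[-0.012, 0, 0], 0], [[-0.02, 0, 0], 0]])

```text
clock: 8.02
tool_pos: [0.4908, -0.0605, 0.1049]
orientation: [180.0, -0.0, -88.5]
force: [1.1, -0.2, -0.6]
opening: 0.0209
gripper_force: 30.0
```

Call:
send_rows(deltas=[[[-0.008, 0, 0], 0], [[-0.016, 0, 0], 0], [[-0.024, 0, 0], 0], [[-0.028, 0, 0], 0], [[-0.028, 0, 0], 0]])

```text
clock: 8.43
tool_pos: [0.4902, -0.0377, 0.1049]
orientation: [180.0, 0.0, -88.4]
force: [-0.4, 0.4, -0.8]
opening: 0.0212
gripper_force: 30.0
```

```bash
python3 go.py stand 0 61 57
```

```text
mm [0.3 0.1 0.9] deg 0.09 | share [0.0004 0.0002 0.0011] 0.001 clock 8.4333 F [-0.4  0.4 -0.8] open 0.0212
```

Call:
send_rows(deltas=[[[0, 0, 0], 0], [[0, 0, 0], 0], [[0, 0, 0], 0], [[0, 0, 0], 0], [[0, 0, 0], 0]], gripper=0.5)

```text
clock: 8.85
tool_pos: [0.4903, -0.0388, 0.1049]
orientation: [-180.0, -0.0, -88.5]
force: [0.5, -0.1, 0.0]
opening: 0.0432
gripper_force: 0.0
```

Call:
send_rows(deltas=[[[0.01, 0, 0], 0], [[0.022, 0, 0], 0], [[0.034, 0, 0], 0], [[0.044, 0, 0], 0], [[0.048, 0, 0], 0]])

```text
clock: 9.27
tool_pos: [0.4911, -0.0784, 0.1048]
orientation: [180.0, -0.0, -88.5]
force: [-0.1, 0.6, -0.6]
opening: 0.0439
gripper_force: 0.0
```

Call:
send_rows(deltas=[[[0, 0, 0], 0], [[0, 0, 0], 0], [[0, 0, 0], 0], [[0, 0, 0], 0], [[0, 0, 0], 0]], gripper=0)

```text
clock: 9.68
tool_pos: [0.4917, -0.0766, 0.1051]
orientation: [-180.0, 0.0, -88.4]
force: [1.2, -0.6, 0.4]
opening: 0.0212
gripper_force: 30.0
```

Call:
send_rows(deltas=[[[0, 0, 0], 0], [[0, 0, 0], 0], [[-0.005, 0, 0], 0], [[-0.012, 0, 0], 0], [[-0.02, 0, 0], 0]])

```text
clock: 10.1
tool_pos: [0.4909, -0.0605, 0.1049]
orientation: [-180.0, -0.0, -88.5]
force: [0.8, -0.9, 0.6]
opening: 0.0212
gripper_force: 30.0
```

Call:
send_rows(deltas=[[[-0.008, 0, 0], 0], [[-0.016, 0, 0], 0], [[-0.024, 0, 0], 0], [[-0.028, 0, 0], 0], [[-0.028, 0, 0], 0]])

```text
clock: 10.52
tool_pos: [0.49, -0.0377, 0.1047]
orientation: [180.0, 0.0, -88.4]
force: [-0.3, 0.1, -0.3]
opening: 0.0213
gripper_force: 30.0
```

```bash
cat > tip.py <<'E'
from h import *
p=ctrl.snapshot("top"); th=np.radians(1.52); m=np.array([.4917,-.099]); u=np.array([-np.sin(th),np.cos(th)])
# sample the image along the pin's axis in the stand frame (z of pin top edge ~ .057)
s=np.arange(-.02,.34,.003); q=proj(p,np.c_[m+s[:,None]*u,np.full(len(s),.06)])
im=p["color"]; 
print([(int(1000*a),*map(int,im[int(round(y)),int(round(x))])) for a,(x,y) in zip(s,q) if 0.1<a<.26])
cv2.imwrite("pics/tip.png",cv2.resize(im[150:260,230:410],None,fx=4.4,fy=4.4,interpolation=cv2.INTER_CUBIC)[...,::-1])
E
python3 tip.py; python3 go.py stand 0 130 117
```

```text
[(102, 109, 90, 75), (105, 103, 85, 70), (108, 101, 82, 68), (111, 101, 82, 66), (114, 103, 87, 71), (117, 100, 83, 68), (120, 101, 84, 69), (123, 101, 83, 68), (126, 96, 76, 63), (129, 97, 80, 65), (132, 98, 81, 65), (135, 98, 83, 67), (138, 96, 81, 65), (141, 96, 80, 65), (144, 97, 81, 66), (147, 95, 78, 63), (150, 95, 78, 64), (153, 92, 75, 61), (156, 97, 80, 68), (159, 94, 78, 62), (162, 93, 78, 62), (165, 91, 76, 60), (168, 63, 50, 42), (171, 81, 68, 58), (174, 129, 117, 95), (177, 143, 130, 109), (180, 106, 97, 84), (183, 100, 93, 84), (186, 153, 139, 115), (189, 142, 127, 105), (192, 105, 91, 75), (195, 92, 78, 64), (198, 88, 71, 60), (201, 88, 75, 61), (204, 86, 72, 60), (207, 89, 72, 59), (210, 86, 71, 54), (213, 85, 71, 55), (216, 86, 72, 58), (219, 85, 71, 59), (222, 82, 69, 55), (225, 87, 71, 59), (228, 87, 68, 59), (231, 84, 69, 58), (234, 81, 67, 56), (237, 80, 66, 55), (240, 85, 69, 57), (243, 84, 72, 59), (246, 78, 65, 54), (249, 83, 70, 57), (252, 81, 70, 60), (255, 79, 65, 54), (258, 79, 64, 53)]
mm [-69.   -0.1 -59.3] deg 0.09 | share [-0.0863 -0.0001 -0.0741] 0.001 clock 10.5667 F [ 0.1  0.1 -0.6] open 0.0209
```

View pics/tip.png

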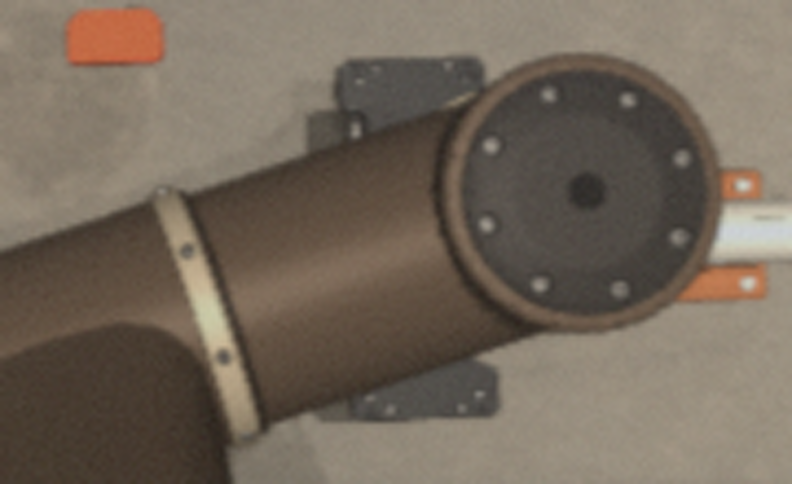

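The arm hides the pin in the top view. Odometry puts the pin centre at about +95 mm, so I'm releasing, lifting over the collar and regripping beyond it.

Call:
send_rows(deltas=[[[0, 0, 0], 0], [[0, 0, 0], 0], [[0, 0, 0], 0], [[0, 0, 0], 0], [[0, 0, 0], 0]], gripper=0.55)

```text
clock: 10.98
tool_pos: [0.4903, -0.0387, 0.1049]
orientation: [-180.0, 0.0, -88.5]
force: [1.3, -0.2, 0.8]
opening: 0.0462
gripper_force: 0.0
```

Call:
send_rows(deltas=[[[0, 0, -0.015], 0], [[0, 0, -0.035], 0], [[0, 0, -0.06], 0], [[0, 0, -0.08], 0], [[0, 0, -0.09], 0]])

```text
clock: 11.4
tool_pos: [0.4911, -0.0385, 0.1789]
orientation: [-179.8, 0.0, -88.4]
force: [-0.0, 0.2, 0.4]
opening: 0.0481
gripper_force: 0.0
```

Call:
send_rows(deltas=[[[-0.02, 0, 0], 0], [[-0.045, 0, 0], 0], [[-0.065, 0, 0], 0], [[-0.08, 0, 0], 0], [[-0.087, 0, 0], 0]])

```text
clock: 11.82
tool_pos: [0.4883, 0.0321, 0.1767]
orientation: [180.0, 0.0, -88.4]
force: [-0.1, 0.1, 0.1]
opening: 0.0481
gripper_force: 0.0
```

```bash
cat > sidepin.py <<'E'
from h import *
p=ctrl.snapshot("side"); th=np.radians(1.52); m=np.array([.4917,-.099]); u=np.array([-np.sin(th),np.cos(th)])
P=lambda s,z:proj(p,[*(m+s*u),z])[0]
im=p["color"].copy()
for d in ctrl.cut_out(p,"pin")[:2]:
    q=np.argwhere(d["pixels"])[:,::-1]; a,b=P(.1,.057),P(.2,.057)
    t=(q-a)@(b-a)/((b-a)@(b-a)); print(d["conf"],len(q),"extent s mm",100+100*t.min(),100+100*t.max())
g=cv2.resize(im[110:230,250:370],None,fx=5,fy=5,interpolation=cv2.INTER_CUBIC)
for s in (.110,.195): cv2.circle(g,tuple(((P(s,.055)-[250,110])*5).astype(int)),3,(0,255,0),-1)
cv2.imwrite("pics/sp.png",g[...,::-1])
E
python3 sidepin.py; python3 go.py stand 0 130 55
```

```text
0.49 240 extent s mm 27.438933297553803 210.17396072204858
0.19 4016 extent s mm 436.042267762891 909.7088908964449
mm [ 0.6  0.1 74.7] deg 0.11 | share [0.0008 0.0001 0.0933] 0.0013 clock 11.9167 F [ 0.1 -0.9 -0.2] open 0.0482
```

View pics/sp.png

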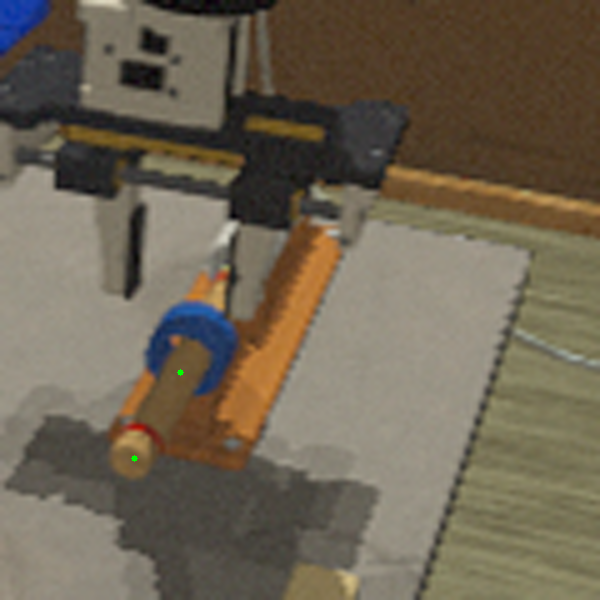

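The pin runs through the collar and its end face sits on the predicted 195 mm mark, at (134,458) in the crop. I'm lowering to grip at 130 mm.

Call:
send_rows(deltas=[[[0, 0, 0.02], 0], [[0, 0, 0.045], 0], [[0, 0, 0.07], 0], [[0, 0, 0.085], 0], [[0, 0, 0.091], 0]])

```text
clock: 12.33
tool_pos: [0.4872, 0.0299, 0.1021]
orientation: [179.8, -0.1, -88.5]
force: [-1.5, -0.7, 0.1]
opening: 0.0482
gripper_force: 0.0
```

Call:
send_rows(deltas=[[[0, 0, 0], 0], [[0, 0, 0], 0], [[0, 0, 0], 0], [[0, 0, 0], 0], [[0, 0, 0], 0]], gripper=0)

```text
clock: 12.75
tool_pos: [0.4889, 0.0312, 0.1049]
orientation: [-179.9, 0.0, -88.4]
force: [0.4, 0.8, 0.9]
opening: 0.0212
gripper_force: 30.0
```

Call:
send_rows(deltas=[[[0, 0, 0], 0], [[0, 0, 0], 0], [[0, 0, 0], 0], [[0, 0, 0], 0], [[0, 0, 0], 0]])

```text
clock: 13.17
tool_pos: [0.4889, 0.0313, 0.1045]
orientation: [-179.9, 0.0, -88.4]
force: [0.6, 1.7, 4.0]
opening: 0.0214
gripper_force: 30.0
```

```bash
python3 go.py stand 0 255 57
```

```text
mm [-124.6    0.5    0.5] deg 0.06 | share [-0.1558  0.0006  0.0007] 0.0007 clock 13.1667 F [0.6 1.7 4. ] open 0.0214
```

Call:
send_rows(deltas=[[[-0.008, 0, 0], 0], [[-0.022, 0, 0], 0], [[-0.036, 0, 0], 0], [[-0.05, 0, 0], 0], [[-0.06, 0, 0], 0]])

```text
clock: 13.58
tool_pos: [0.4867, 0.0805, 0.1038]
orientation: [180.0, -0.0, -88.4]
force: [0.2, -0.6, 0.3]
opening: 0.0209
gripper_force: 30.0
```

Call:
send_rows(deltas=[[[-0.016, 0, 0], 0], [[-0.034, 0, 0], 0], [[-0.052, 0, 0], 0], [[-0.07, 0, 0], 0], [[-0.088, 0, 0], 0]])

```text
clock: 14.0
tool_pos: [0.4846, 0.1509, 0.1037]
orientation: [180.0, -0.0, -88.4]
force: [0.6, -0.4, -1.3]
opening: 0.0207
gripper_force: 30.0
```

Call:
send_rows(deltas=[[[-0.014, 0, 0], 0], [[-0.026, 0, 0], 0], [[-0.032, 0, 0], 0], [[-0.036, 0, 0], 0], [[-0.036, 0, 0], 0]])

```text
clock: 14.42
tool_pos: [0.4843, 0.1786, 0.104]
orientation: [180.0, -0.0, -88.4]
force: [0.6, -0.4, -1.2]
opening: 0.0212
gripper_force: 30.0
```

```bash
python3 go.py stand 0 255 57; sed -i 's/im\[110:230,250:370\]/im[110:230,220:360]/; s/\[250,110\]/[220,110]/; s/(.110,.195)/(.136,.336)/' sidepin.py; sed -i 's/\.cut_out(p,"pin")\[:2\]/.cut_out(p,"pin")[:0]/;s/pics\/sp/pics\/sp2/' sidepin.py; python3 sidepin.py
```

```text
mm [22.7  0.   0. ] deg 0.06 | share [0.0284 0.     0.    ] 0.0007 clock 14.4167 F [ 0.6 -0.4 -1.2] open 0.0212
```

View pics/sp2.png

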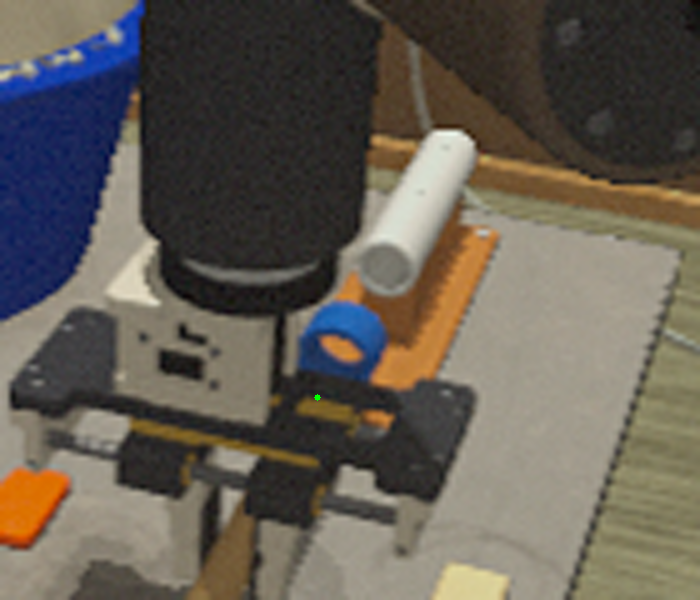

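The pin is completely out and held level, so it goes up and over the cradle. The grip is 35 mm ahead of the pin's centre, so the grasp target is cradle y = +35.

Call:
send_rows(deltas=[[[0, 0, -0.01], 0], [[0, 0, -0.025], 0], [[0, 0, -0.045], 0], [[0, 0, -0.06], 0], [[0, 0, -0.066], 0]])

```text
clock: 14.93
tool_pos: [0.4851, 0.1781, 0.1592]
orientation: [-179.9, 0.1, -88.5]
force: [0.4, 0.2, -1.0]
opening: 0.0211
gripper_force: 30.0
```

```bash
python3 go.py cradle 0 35.4 110
```

```text
mm [-241.2   -5.7    2.6] deg -9.11 | share [-0.3015 -0.0071  0.0032] -0.1012 clock 14.9333 F [ 0.4  0.2 -1. ] open 0.0211
```

Call:
send_rows(deltas=[[[-0.015, 0, 0], -0.01], [[-0.04, -0.001, 0], -0.02], [[-0.07, -0.002, 0], -0.03], [[-0.1, -0.003, 0], -0.04], [[-0.13, -0.003, 0], -0.05]])

```text
clock: 15.35
tool_pos: [0.4838, 0.2832, 0.1565]
orientation: [180.0, -0.0, -83.9]
force: [-0.6, -0.3, -0.9]
opening: 0.0212
gripper_force: 30.0
```

```bash
python3 go.py cradle 0 35.4 110
```

```text
mm [-135.3  -15.    -0.5] deg -4.56 | share [-0.1692 -0.0188 -0.0006] -0.0507 clock 15.35 F [-0.6 -0.3 -0.9] open 0.0212
```

Call:
send_rows(deltas=[[[-0.03, -0.003, 0], -0.01], [[-0.06, -0.007, 0], -0.02], [[-0.09, -0.01, 0], -0.03], [[-0.12, -0.013, 0], -0.04], [[-0.14, -0.016, 0], -0.051]])

```text
clock: 15.77
tool_pos: [0.4845, 0.397, 0.1562]
orientation: [180.0, -0.0, -79.2]
force: [0.5, -0.9, -0.6]
opening: 0.0215
gripper_force: 30.0
```

Call:
send_rows(deltas=[[[-0.01, -0.001, 0], 0], [[-0.018, -0.001, 0], 0], [[-0.018, -0.001, 0], 0], [[-0.018, -0.001, 0], 0], [[-0.018, -0.001, 0], 0]])

```text
clock: 16.18
tool_pos: [0.4829, 0.4082, 0.1569]
orientation: [180.0, -0.0, -79.4]
force: [0.7, -0.7, -0.9]
opening: 0.0212
gripper_force: 30.0
```

```bash
cat > cr.py <<'E'
import sys; from h import *
p=ctrl.snapshot("side"); im=p["color"]; zc=float(sys.argv[2])/1000; off=float(sys.argv[3])/1000
o=ctrl.get_obs(); a=np.radians(o["orientation"][2]+90); u=np.array([-np.sin(a),np.cos(a)]); g=o["tool_pos"]; c=g[:2]-u*off
k=600/140; I=cv2.resize(im[215:355,150:336],None,fx=k,fy=k,interpolation=cv2.INTER_CUBIC)
D=lambda X,col: cv2.circle(I,tuple(((proj(p,X)[0]-[150,215])*k).astype(int)),3,col,-1)
for s in (-.1,.1): D([*(c+s*u),zc],(0,255,0))
b=np.radians(10.64); v=np.array([-np.sin(b),np.cos(b)]); m=np.array([.4909,.3846])
for s in (-.081,.081): D([*(m+s*v),.0365],(255,0,255))   # notch bottoms
cv2.imwrite(f"pics/{sys.argv[1]}.png",I[...,::-1]); print(I.shape)
E
python3 cr.py cr1 110 35.4; python3 go.py cradle 0 35.4 110
```

```text
(600, 797, 3)
mm [-10.7  -3.4   0. ] deg -0.04 | share [-0.0134 -0.0042  0.    ] -0.0005 clock 16.2333 F [-0.3  0.2 -1.1] open 0.0215
```

View pics/cr1.png

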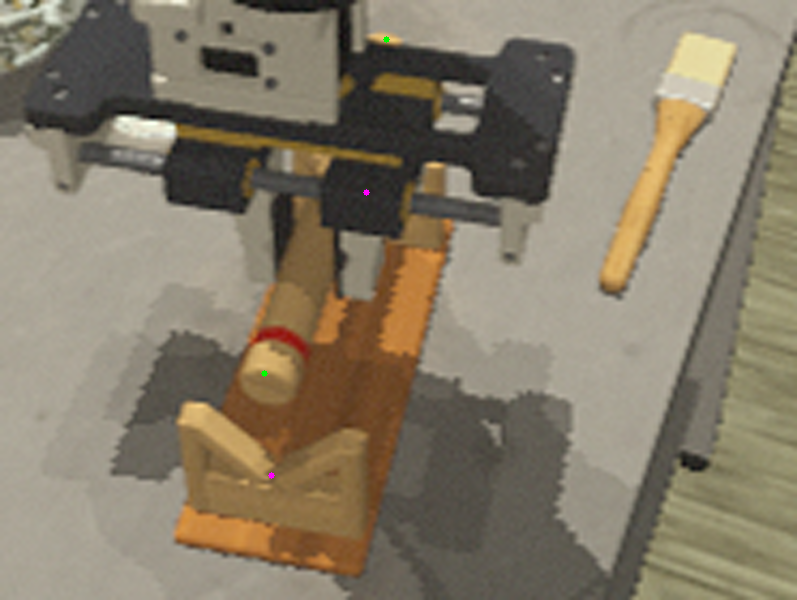

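The held pin lies over the cradle: its near end at (270,370) matches the predicted green dot, and the V bottom at (271,475) matches the magenta one. I'm applying the small correction and descending.

Call:
send_rows(deltas=[[[-0.005, -0.002, 0], 0], [[-0.01, -0.004, 0.005], 0], [[-0.013, -0.004, 0.015], 0], [[-0.013, -0.004, 0.025], 0], [[-0.013, -0.004, 0.03], 0]])

```text
clock: 16.65
tool_pos: [0.4836, 0.4196, 0.131]
orientation: [179.9, -0.1, -79.4]
force: [-0.6, -0.8, -2.6]
opening: 0.021
gripper_force: 30.0
```

Call:
send_rows(deltas=[[[0, 0, 0.004], 0], [[0, 0, 0.008], 0], [[0, 0, 0.012], 0], [[0, 0, 0.014], 0], [[0, 0, 0.014], 0]])

```text
clock: 17.07
tool_pos: [0.4841, 0.4199, 0.1213]
orientation: [180.0, -0.0, -79.4]
force: [0.3, 0.8, -0.8]
opening: 0.0212
gripper_force: 30.0
```

```bash
python3 go.py cradle 0 35.4 54
```

```text
mm [ 0.5 -0.2 20.3] deg 0.0 | share [ 0.0006 -0.0002  0.0254] 0.0 clock 17.0667 F [ 0.3  0.8 -0.8] open 0.0212
```

Call:
send_rows(deltas=[[[0, 0, 0.004], 0], [[0, 0, 0.009], 0], [[0, 0, 0.014], 0], [[0, 0, 0.018], 0], [[0, 0, 0.02], 0]])

```text
clock: 17.48
tool_pos: [0.484, 0.4198, 0.105]
orientation: [180.0, -0.0, -79.4]
force: [0.4, -0.3, -0.0]
opening: 0.021
gripper_force: 30.0
```

Call:
send_rows(deltas=[[[0, 0, 0.001], 0], [[0, 0, 0.002], 0], [[0, 0, 0.003], 0], [[0, 0, 0.003], 0], [[0, 0, 0.003], 0]])

```text
clock: 17.9
tool_pos: [0.4843, 0.4202, 0.1035]
orientation: [-180.0, 0.0, -79.4]
force: [0.2, 0.2, 0.2]
opening: 0.0209
gripper_force: 30.0
```

```bash
python3 go.py cradle 0 35.4 54; python3 cr.py cr2 54 35.4
```

```text
mm [0.8 0.1 2.5] deg 0.01 | share [0.001  0.0001 0.0031] 0.0001 clock 17.9 F [0.2 0.2 0.2] open 0.0209
(600, 797, 3)
```

View pics/cr2.png

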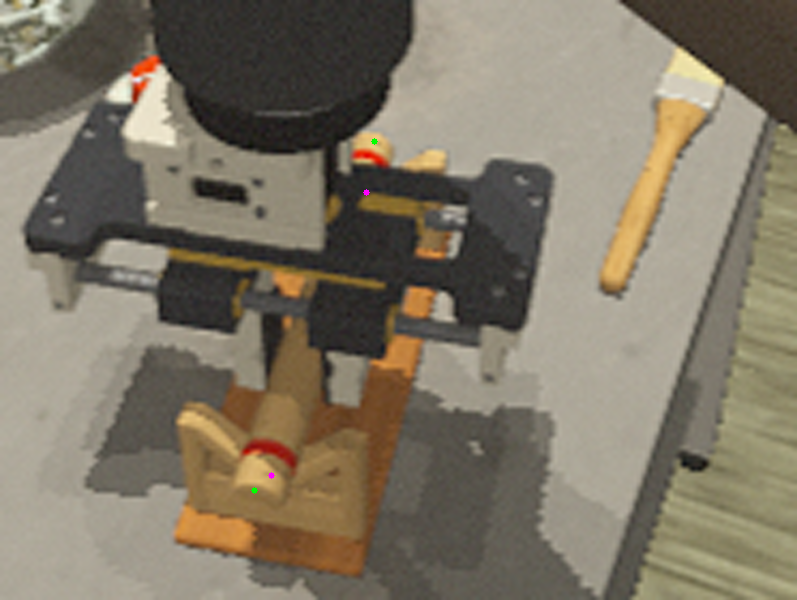

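The pin's near end at (260,480) sits in the notch and the far end at (373,145) sticks out equally. I'm lowering the last millimetres until it touches.

Call:
send_rows(deltas=[[[0, 0, 0.001], 0], [[0, 0, 0.002], 0], [[0, 0, 0.002], 0], [[0, 0, 0.002], 0], [[0, 0, 0.002], 0]])

```text
clock: 18.37
tool_pos: [0.4847, 0.4204, 0.1023]
orientation: [-179.9, 0.0, -79.3]
force: [1.6, -0.7, 5.4]
opening: 0.0216
gripper_force: 30.0
```

Call:
send_rows(deltas=[[[0, 0, 0.001], 0], [[0, 0, 0.001], 0], [[0, 0, 0.001], 0], [[0, 0, 0.001], 0], [[0, 0, 0.001], 0]])

```text
clock: 18.78
tool_pos: [0.4847, 0.4204, 0.1022]
orientation: [-179.9, 0.0, -79.3]
force: [-0.1, -2.2, 11.1]
opening: 0.0215
gripper_force: 30.0
```

```bash
python3 go.py cradle 0 35.4 52
```

```text
mm [0.9 0.5 3.2] deg 0.03 | share [0.0012 0.0006 0.004 ] 0.0004 clock 18.7833 F [-0.1 -2.2 11.1] open 0.0215
```

It is in contact at 11 N, so I'm letting go and then lifting.

Call:
send_rows(deltas=[[[0, 0, 0], 0], [[0, 0, 0], 0], [[0, 0, 0], 0], [[0, 0, 0], 0], [[0, 0, 0], 0]], gripper=0.55)

```text
clock: 19.2
tool_pos: [0.4839, 0.4199, 0.1004]
orientation: [180.0, -0.0, -79.4]
force: [0.3, -0.1, -0.2]
opening: 0.0465
gripper_force: 0.0
```

Call:
send_rows(deltas=[[[0, 0, -0.01], 0], [[0, 0, -0.03], 0], [[0, 0, -0.06], 0], [[0, 0, -0.1], 0], [[0, 0, -0.14], 0]])

```text
clock: 19.62
tool_pos: [0.4839, 0.4196, 0.214]
orientation: [179.9, -0.1, -79.3]
force: [1.1, 0.6, 0.4]
opening: 0.048
gripper_force: 0.0
```

Call:
send_rows(deltas=[[[0, 0, -0.03], 0], [[0, 0, -0.05], 0], [[0, 0, -0.06], 0], [[0, 0, -0.06], 0], [[0, 0, -0.06], 0]])

```text
clock: 20.03
tool_pos: [0.4839, 0.4199, 0.2605]
orientation: [180.0, 0.0, -79.4]
force: [0.5, -1.2, -0.2]
opening: 0.0481
gripper_force: 0.0
```

```bash
sed -i 's/c=g\[:2\]-u\*off/c=np.array([.4909,.3846])/' cr.py; python3 cr.py cr3 52 0
```

```text
(600, 797, 3)
```

View pics/cr3.png

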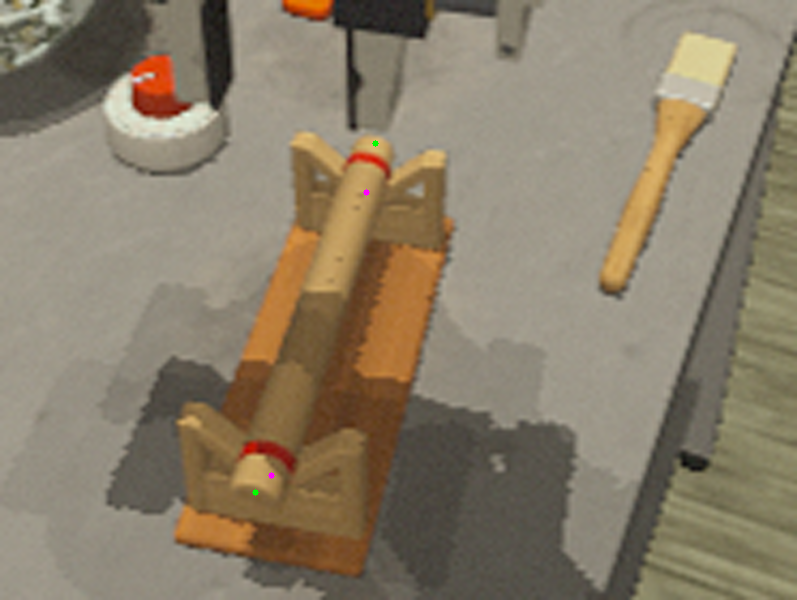

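The pin lies in both V-rests, with both red-banded ends sticking out about equally and within a few mm of the predicted marks at (255,492) and (375,143). The gripper is clear, so I'm handing in.

```bash
python3 -c "
from plant import ctrl
print(ctrl.close_job())"
```

```text
the job is handed in; nothing more can be done
None
```

I drew the pin out of the tube and through the collar, laid it across both V-rests within about 5 mm of centre, let go and handed in the job at about 20 s; the system returned no verdict.

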